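Reset the trap's pop-up telltales in order

ROBOT

A 6-joint arm with a two-finger parallel gripper is mounted at the origin on the work surface. World frame = base frame: x ahead of the robot, y to its left, z up, the work surface at z = 0. Lengths are in m, angles in degrees, forces in N, time in s.
With the tool pointing down it reaches from about 0.25 to 0.725 m from the base axis. Payload 9.7 kg.
Tool frame: the origin (TCP) lies on the centre line of the jaws, within the pads' length; the fingertips stand 19 mm ahead of it and the grasp point (between the pads) is the TCP; z points along the fingers, y is the direction in which the jaws open and shut (so a half turn about z gives the same grasp; the last joint's range is limited). The gripper opens to 85 mm and grips with 20 to 120 N. Pads are 22 mm wide; open, the fingers measure 114 mm over their backs; the gripper's body (76 mm by 85 mm) begins 54 mm behind the grasp point. The pads swing forward as they close: fully open they stand 13 mm farther back than shut.
Start: joints at [-67.895, 4.979, 10.078, 95.1, 0, 90], TCP at [0.207, -0.51, 0.25] pointing down, gripper open.
Joint ranges: [-179.16, 179.16], [-48.56, 103.87], [-65.8, 70.77], [-126.05, 130.52], [-82.76, 87.17], [-180, 180]. Speed limits (degrees/s): [127.2, 127.2, 147.25, 180, 180, 180].

INTERFACE

Orientations are given as [roll, pitch, yaw] about the fixed x, y, z axes, in that order (R = Rz(yaw) Ry(pitch) Rx(roll)).
In Python, from workcell import bot gives the robot as it stands.
- The arm moves only by the tool servo_tool, never from a script. Its argument "motion" is a list that holds one entry, the list of rows, each a list of 6 numbers: the shift along the tool's x, y, z in mm, then the turn, a rotation vector about the tool's x, y, z in rad. A call has 1 to 5 rows; each row shifts and turns the commanded pose from where the row before left it, along the tool's axes as they then stand; what a row does not reach is not made up. A row lasts 1/10 s, in which the tool goes at most 50 mm and 8.59 degrees, less where a joint would pass 70% of its speed; a pose out of reach is approached as far as the arm can. A call is refused whole if a number of a shift passes 50 or a number of a turn 0.15, either way. A call with a gripper value outside its range is refused whole. "gripper" is the finger opening in mm, from 0 to 85.4, set as the call begins (left out, the last holds). The fingers move at their own pace and stop on an object; "newtons" is the grip in N (left out, the last holds). Time passes only in rows, so rows that do not move let the fingers close. It gives the time, the measured TCP pose, the force and the opening at its end, in the units of the state.
- bot.get_obs(): the state, without advancing time (a new reading comes with each control period).
- bot.camera(name): name is "scene" or "top" or "wrist"; returns a dict with "color" (420x560x3 uint8, red, green, blue), "fx", "fy", "cx", "cy" (pixels), "R" (3x3) and "t" (3): a world point X has camera coordinates R X + t. Camera axes: x right, y down, z forward; pixel columns grow to the right and rows downward; lengths in m; the calibration is good to about 2 mm. A picture is of the moment at which its call begins. There is no depth.
- bot.job_done(): hands the job in, once; it reports no verdict.
Trained networks look in a picture, given as the dict that the camera call returned (one of the last four; its "shot" number tells which), for a name from the list of things; names that differ only in an ending like _2 or _b are one class to them, and where a whole thing is asked for, a point or a joint stands for the part that bears it (a point fixed in the world has none). Each returns a list of dicts, best first, with "confidence" (0 to 1); they miss things now and then, are a little off and sometimes report something else, mostly with a low value. They report only what shows in the picture. A call takes as long as a camera call. They do not tell look-alikes from the thing itself.
- bot.look_for(picture, label): "rect" ([left, top, width, height] in pixels, round what is visible of it).
The state is a dict: "time": time; "q": joint angles; "qd": joint speeds; "joint_efforts": joint torques, N m; "ee_pos": TCP position; "tcp_rot": TCP orientation; "wrist_force": force on the tool from outside, world axes, zero at the start; "torque": the same for the moment, N m; "opening": finger opening in m.
Only numpy, scipy, OpenCV 4.12 (cv2) and the standard library are available. Lean on these libraries where they do the work, as an engineer would, in place of code of your own. Each camera call takes 0.05 s, during which the arm holds its last target.

TASK

The three pop-up telltales on the grey trap body have tripped and must be reset after the test: with the shut fingertips lightly press down the red one at the inlet, then the blue one at the outlet, and last the yellow one on the bonnet, each until its pin is down and stays down. Press gently, and do not push down a telltale before its turn. The trap body on its turntable and the things lying around it must not be shifted, turned or lifted.

Things in the scene. Friction and masses are not known exactly. Their poses are not given: they have to be found in the camera images.
- turntable: Heavy round steel turntable 300 mm across on a 220 mm foot, rim dimpled on top; origin on the plinth top (z = 0) at its axis, platter top 50 mm above. The platter turns on a stiff bearing.
- trap: Grey cast trap body, 3 kg, loose on the turntable, any heading: 200 mm long along its x (inlet -x, outlet +x), foot 130 x 90 mm; 86 mm flanges, tops 93 mm up; bonnet at the middle 72 mm across, 98 mm high (bolts 103). Origin: centre of underside, z up. Telltales at y = 0, x = -68 mm (red), 0 (yellow), 68 (blue); their 28 mm collars end 102 mm (red, blue) and 112 mm (yellow) up.
- inlet_face (a point): Centre of the inlet flange's face, 100 mm to -x of the trap's middle, 50 mm above its underside.
- outlet_face (a point): Centre of the outlet flange's face, 100 mm to +x of the trap's middle, 50 mm above its underside.
- red_top (a point): Centre of the flat top of the red telltale cap (inlet side): plastic disc 22 mm across, 8 mm thick, at the inlet end of the trap, facing up. When fully up, the top stands 28 mm above its collar. The cap is sprung on its pin: 1 N per mm, 8 mm of give, springs back when let go.
- blue_top (a point): Centre of the flat top of the blue telltale cap (outlet side): plastic disc 22 mm across, 8 mm thick, at the outlet end of the trap, facing up. When fully up, the top stands 28 mm above its collar. The cap is sprung on its pin: 1 N per mm, 8 mm of give, springs back when let go.
- yellow_top (a point): Centre of the flat top of the yellow telltale cap (bonnet): plastic disc 22 mm across, 8 mm thick, at the middle of the trap, on the bonnet, 10 mm higher than the others, facing up. When fully up, the top stands 28 mm above its collar. The cap is sprung on its pin: 1 N per mm, 8 mm of give, springs back when let go.
- red_pin (a joint): How far the red telltale's pin has been pushed down, m: 0 fully up, 0.010 fully down (starts 0 to 0.002), cap springing not included. It slides at about 3 N and stays where left: from fully up, a press sinks the cap 3 mm, then pin and cap together 10 mm, then the cap 5 mm more before it is solid (8 N).
- blue_pin (a joint): How far the blue telltale's pin has been pushed down, m: 0 fully up, 0.010 fully down (starts 0 to 0.002), cap springing not included. It slides at about 3 N and stays where left: from fully up, a press sinks the cap 3 mm, then pin and cap together 10 mm, then the cap 5 mm more before it is solid (8 N).
- yellow_pin (a joint): How far the yellow telltale's pin has been pushed down, m: 0 fully up, 0.010 fully down (starts 0 to 0.002), cap springing not included. It slides at about 3 N and stays where left: from fully up, a press sinks the cap 3 mm, then pin and cap together 10 mm, then the cap 5 mm more before it is solid (8 N).
- cap_nut: Loose brass cap nut, domed, 34 mm across, 30 mm high, standing on the turntable beside the trap. Origin at its underside's centre. Leave alone.
- probe: Loose chrome thermometer probe lying on the plinth: handle 26 mm thick, 70 mm long, then an 8 mm stem, 200 mm in all along its x. Origin at mid length on the plinth. Leave alone.
- cooler: Loose stainless sample cooler housing, upright cylinder 96 mm across at its band, 130 mm high with a stub to 152 mm, and a side stub to its -x. Origin at its underside's centre. Leave alone.
- bracket: Loose olive-painted iron angle bracket, 70 x 90 mm foot, 70 mm high. Origin at the centre of its foot's underside. Leave alone.
Mind the look-alikes: they are no part of the job. Leave any green or purple look-alike of the trap alone.

How it is judged:
By the outcome, as a careful person would: the job done as asked, in the order asked, and still so for the second after the job is handed in, with the robot touching nothing.
It also fails if it takes over 45 s, if anything falls off the work surface, if the arm or the gripper's body presses on something with over 40 N, if the wrist force passes 120 N, or if a joint passes its speed limit or range.

## Working session

There is one attempt and no reset: what is moved stays moved. The work goes in short steps, Python scripts to look and compute and a tool call to move; the robot and the scene stay as the last step left them, time stands still between calls to the robot, and variables do not carry over. Pictures are saved under pics/ and viewed, and the job is handed in when it is done.

Besides the shell and the picture viewer there is one more tool, called after "Emit:" in YAML: its name, and indented under it one key for each argument. servo_tool: Moves the arm, as the interface text tells. Its arguments: {"type":"object","properties":{"motion":{"type":"array","items":{"type":"array","items":{"type":"array","items":{"type":"number"}}}},"gripper":{"type":"number"},"newtons":{"type":"number"}},"required":["motion"]}

```bash
mkdir -p pics; ls
cat > h.py <<'E'
import numpy as np,cv2,pickle
from workcell import bot
def shot(n,fn):
    p=bot.camera(n); cv2.imwrite('pics/'+fn,p['color'][:,:,::-1]); pickle.dump(p,open('pics/'+fn+'.pkl','wb')); return p
def px2w(p,u,v,z):
    R=np.array(p['R']);t=np.array(p['t'])
    d=R.T@np.array([(u-p['cx'])/p['fx'],(v-p['cy'])/p['fy'],1]); c=-R.T@t
    return c+d*(z-c[2])/d[2]
def w2px(p,X):
    c=np.array(p['R'])@X+np.array(p['t']); return p['fx']*c[0]/c[2]+p['cx'],p['fy']*c[1]/c[2]+p['cy']
E
python3 - <<'E'
from h import *
for n in ['scene','top']:
    p=shot(n,n+'1.png'); print(n,(-np.array(p['R']).T@np.array(p['t'])).round(3))
    for l in ['trap','turntable','red_top','blue_top','yellow_top','cap_nut','cooler','bracket','probe']:
        print(l,[(np.round(d['rect'],0).tolist(),round(d['confidence'],2)) for d in bot.look_for(p,l)][:4])
print(bot.get_obs())
E
```

```text
pics
scene [1.257 0.658 0.878]
trap [([179.0, 139.0, 72.0, 52.0], 0.87), ([377.0, 243.0, 100.0, 76.0], 0.81), ([73.0, 177.0, 64.0, 76.0], 0.67), ([211.0, 196.0, 86.0, 60.0], 0.56)]
turntable [([197.0, 211.0, 115.0, 84.0], 0.93)]
red_top [([276.0, 193.0, 8.0, 8.0], 0.55), ([405.0, 238.0, 6.0, 11.0], 0.41)]
blue_top [([463.0, 264.0, 6.0, 9.0], 0.66), ([222.0, 204.0, 10.0, 4.0], 0.53), ([82.0, 201.0, 7.0, 14.0], 0.52)]
yellow_top [([431.0, 249.0, 9.0, 10.0], 0.61), ([98.0, 187.0, 8.0, 6.0], 0.37)]
cap_nut [([160.0, 201.0, 34.0, 49.0], 0.54), ([268.0, 253.0, 16.0, 12.0], 0.44)]
cooler [([300.0, 249.0, 43.0, 71.0], 0.98), ([210.0, 194.0, 85.0, 64.0], 0.51)]
bracket [([224.0, 202.0, 10.0, 14.0], 0.68), ([332.0, 246.0, 40.0, 30.0], 0.64)]
probe [([161.0, 202.0, 34.0, 49.0], 0.6)]
top [0.429 0.021 1.406]
trap [([245.0, 161.0, 68.0, 70.0], 0.78), ([391.0, 102.0, 46.0, 82.0], 0.74), ([97.0, 225.0, 79.0, 30.0], 0.6)]
turntable [([226.0, 143.0, 104.0, 102.0], 0.89)]
red_top [([260.0, 208.0, 8.0, 4.0], 0.56), ([155.0, 237.0, 1.0, 6.0], 0.44), ([431.0, 158.0, 6.0, 7.0], 0.38)]
blue_top [([290.0, 1
[... 336 characters left out ...]
0, 27.0], 0.79), ([244.0, 159.0, 67.0, 74.0], 0.23)]
{'time': 1.0, 'q': array([-6.78951248e+01,  4.97863563e+00,  1.00783661e+01,  9.50967370e+01,
       -1.53998865e-03,  8.99999720e+01]), 'qd': array([-0.04429132,  0.03208339,  0.02052557,  0.06644008,  0.06658704,
       -0.02058687]), 'joint_efforts': array([-1.44998641e-03, -5.20114017e+01,  4.64862943e+01,  1.84289565e-03,
       -2.84114321e-05,  2.71685821e-05]), 'ee_pos': array([ 0.20696645, -0.5095915 ,  0.25028804]), 'tcp_rot': array([1.79997007e+02, 1.53999011e-03, 2.21049031e+01]), 'wrist_force': array([-0.33547232, -0.15957397,  0.31264551]), 'torque': array([0.0118819 , 0.01075821, 0.01669081]), 'opening': 0.08552184237293223}
```

View pics/scene1.png

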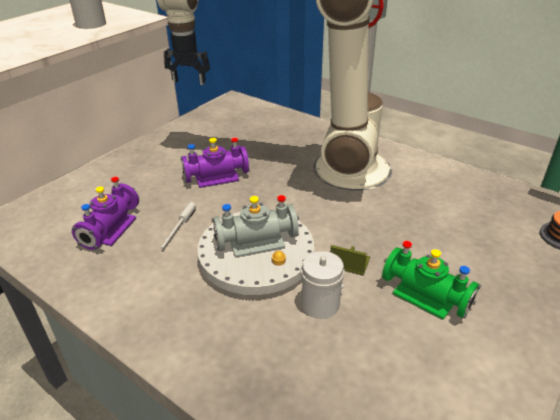

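View pics/top1.png

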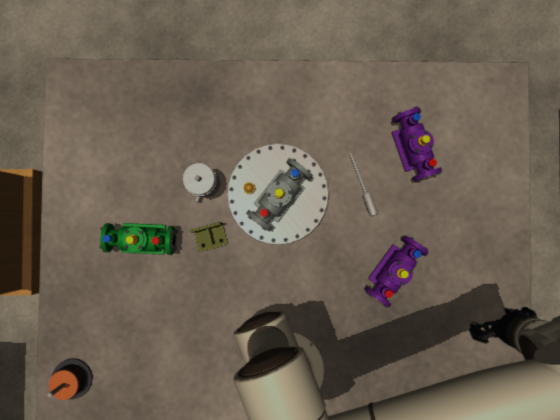

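Run:
```python
import cv2
a=cv2.imread('pics/top1.png')[135:260,170:340];b=cv2.imread('pics/scene1.png')[170:310,180:350]
a=cv2.resize(a,None,fx=4.5,fy=4.5,interpolation=2);b=cv2.resize(b,None,fx=4.2,fy=4.2,interpolation=2)
cv2.imwrite('pics/topc.png',a);cv2.imwrite('pics/scc.png',b)
```

```text
(no output)
```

View pics/topc.png

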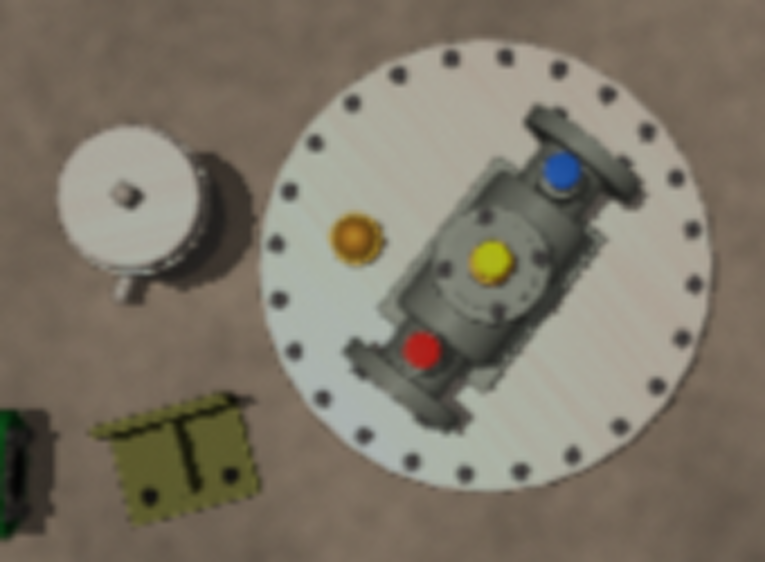

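View pics/scc.png

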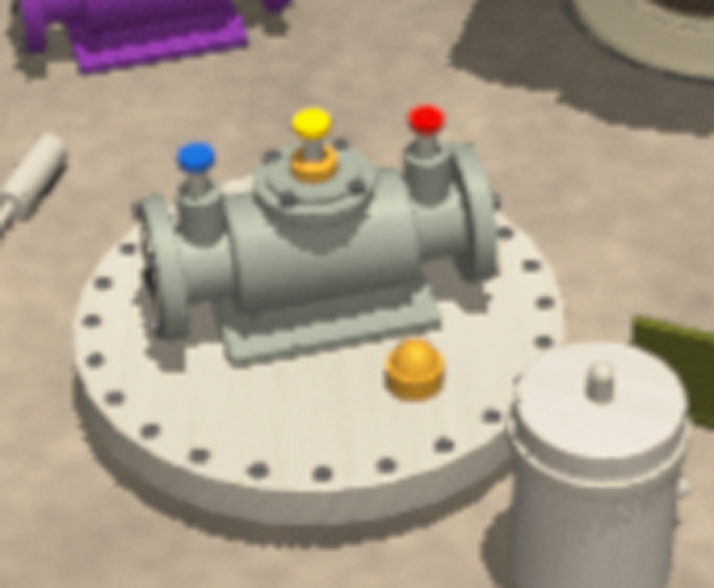

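The candidates are the grey trap on the turntable (top view about 278,194), two purple ones (415,145 and 397,270) and a green one (140,238). Only the grey one on the turntable fits, and the enlarged crops confirm it: red cap at the lower left (264,213), yellow (279,193) and blue (295,173). I'll measure the caps by colour in both views.

```bash
cat >> h.py <<'E'
def cap(p,box,col):
    l,t,w,h=box; im=p['color'][t:t+h,l:l+w]
    hsv=cv2.cvtColor(np.ascontiguousarray(im),cv2.COLOR_RGB2HSV).astype(int); H,S=hsv[...,0],hsv[...,1]
    m={'red':((H<6)|(H>174))&(S>180),'blue':(H>100)&(H<125)&(S>140),'yellow':(H>25)&(H<34)&(S>170)}[col]
    n,lab,st,ce=cv2.connectedComponentsWithStats(m.astype(np.uint8))
    i=1+np.argmax(st[1:,4]); return ce[i]+[l,t],st[i]
def tri(p1,a,p2,b):
    P=[np.diag([1,1,1])@np.array([[p['fx'],0,p['cx']],[0,p['fy'],p['cy']],[0,0,1]])@np.c_[p['R'],p['t']] for p in(p1,p2)]
    X=cv2.triangulatePoints(P[0],P[1],np.array(a,float).reshape(2,1),np.array(b,float).reshape(2,1)); return (X[:3]/X[3]).ravel()
E
python3 - <<'E'
from h import *
s=pickle.load(open('pics/scene1.png.pkl','rb'));t=pickle.load(open('pics/top1.png.pkl','rb'))
for c,z in [('red',.18),('yellow',.19),('blue',.18)]:
    a,sa=cap(s,(205,180,95,50),c);b,sb=cap(t,(245,155,70,80),c)
    print(c,a,sa,b,sb,'tri',tri(s,a,t,b).round(4),'top@z',px2w(t,*b,z-.001).round(4),'sc@z',px2w(s,*a,z-.003).round(4))
E
```

```text
red [281.02631579 197.97368421] [73 15  7  7 38] [263.53488372 212.27906977] [15 54  8  8 43] tri [0.4689 0.0604 0.1722] top@z [0.4685 0.0604 0.179 ] sc@z [0.4744 0.0644 0.177 ]
yellow [253.74358974 198.43589744] [45 16  8  6 39] [278.69811321 192.24528302] [30 34  9  8 53] tri [0.5227 0.0197 0.1847] top@z [0.5218 0.0204 0.189 ] sc@z [0.5256 0.0212 0.187 ]
blue [226.33333333 206.92857143] [18 24  8  7 42] [294.67346939 172.57142857] [46 14  8  8 49] tri [ 0.5766 -0.0223  0.1732] top@z [ 0.5758 -0.0219  0.179 ] sc@z [ 0.5804 -0.0187  0.177 ]
```

Emit:
servo_tool:
  motion:
    - [[15,-12,-10,0,0,0],[30,-23,-10,0,0,0],[33,-25,-10,0,0,0],[33,-25,-10,0,0,0],[33,-25,-10,0,0,0]]
  gripper: 0
  newtons: 40

```text
time: 1.5
ee_pos: [0.2996, -0.3513, 0.3014]
tcp_rot: [180.0, -0.0, 22.1]
wrist_force: [1.3, -0.4, 1.0]
opening: 0.0126
```

Emit:
servo_tool:
  motion:
    - [[33,-25,-5,0,0,0],[33,-25,-5,0,0,0],[33,-25,-5,0,0,0],[33,-25,-5,0,0,0],[33,-25,0,0,0,0]]

```text
time: 2.0
ee_pos: [0.4052, -0.1733, 0.3218]
tcp_rot: [179.9, -0.1, 22.1]
wrist_force: [0.8, -1.2, -0.1]
opening: 0.0002
```

Emit:
servo_tool:
  motion:
    - [[33,-25,0,0,0,0],[33,-25,0,0,0,0],[33,-25,0,0,0,0],[33,-25,0,0,0,0],[25,-19,0,0,0,0]]

```text
time: 2.5
ee_pos: [0.5058, -0.0034, 0.3209]
tcp_rot: [-180.0, -0.0, 22.2]
wrist_force: [0.8, -0.5, -0.8]
opening: 0.0001
```

Emit:
servo_tool:
  motion:
    - [[12,-8,0,0,0,0.07],[0,0,0,0,0,0.14],[0,0,0,0,0,0.14],[0,0,0,0,0,0.14],[0,0,0,0,0,0.14]]

```text
time: 3.0
ee_pos: [0.506, -0.0608, 0.3208]
tcp_rot: [-177.0, 0.2, -8.4]
wrist_force: [1.4, -0.7, -0.2]
opening: -0.0003
```

Emit:
servo_tool:
  motion:
    - [[0,0,0,0,0,0.14],[0,0,0,0,0,0.14],[0,0,0,0,0,0.13],[0,0,0,0,0,0],[0,0,0,0,0,0]]

```text
time: 3.5
ee_pos: [0.4719, -0.1651, 0.3208]
tcp_rot: [-172.7, 2.1, -23.1]
wrist_force: [0.2, 0.3, 0.6]
opening: 0.0001
```

Run:
```python
from h import *
p=shot('wrist','w1.png'); o=bot.get_obs(); print({k:np.round(o[k],4) for k in o})
for X in [(.4685,.0604,.179),(.522,.0195,.189),(.5758,-.0219,.179)]: print(w2px(p,np.array(X)))
```

```text
{'time': np.float64(3.55), 'q': array([-23.0491,   2.1289,  14.7835, 104.7586,   7.2521, 179.9718]), 'qd': array([ 1.3881,  0.1769,  0.0075, -0.1296, -0.0804, -0.1662]), 'joint_efforts': array([-1.49610e+00, -4.69336e+01,  4.46366e+01,  4.32100e-01,
        3.67300e-01,  9.90000e-03]), 'ee_pos': array([ 0.4722, -0.1644,  0.3208]), 'tcp_rot': array([-172.7469,    2.1004,  -23.0211]), 'wrist_force': array([ 0.2881, -0.8289, -0.3364]), 'torque': array([-0.1256, -0.0349, -0.022 ]), 'opening': np.float64(0.0001)}
(np.float64(103.19596075513951), np.float64(279.62206585830955))
(np.float64(100.14223182605303), np.float64(225.71835940034097))
(np.float64(111.61920726877821), np.float64(155.86643007049588))
```

View pics/w1.png

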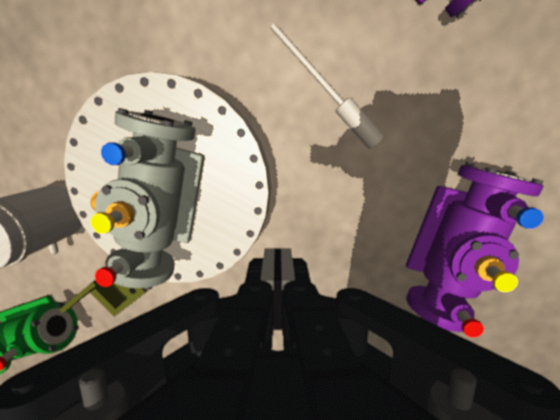

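Joint 6 reached its limit and tilted the tool, so I'll level it and turn the other way.

```bash
cat >> h.py <<'E'
from scipy.spatial.transform import Rotation as Ro
def plan(pos,yaw):
    o=bot.get_obs(); R=Ro.from_euler('xyz',o['tcp_rot'],degrees=True); T=Ro.from_euler('xyz',[180,0,yaw],degrees=True)
    print('q6',o['q'][5].round(1),'pos',o['ee_pos'].round(4),'rot',o['tcp_rot'].round(2),'shift now-axes mm',(R.inv().apply(np.array(pos)-o['ee_pos'])*1000).round(1),'rotvec',(R.inv()*T).as_rotvec().round(4),'shift target-axes',(T.inv().apply(np.array(pos)-o['ee_pos'])*1000).round(1))
E
python3 -c "
from h import *
plan([.47,-.165,.32],-23.1)
plan([.522,.019,.32],-23.1)"
```

```text
q6 180.0 pos [ 0.4722 -0.1644  0.3208] rot [-172.75    2.1   -23.02] shift now-axes mm [-1.8  1.5  0.7] rotvec [-0.1266  0.0367 -0.0009] shift target-axes [-1.8  1.4  0.8]
q6 180.0 pos [ 0.4722 -0.1644  0.3208] rot [-172.75    2.1   -23.02] shift now-axes mm [ -25.9 -186.6   25.5] rotvec [-0.1266  0.0367 -0.0009] shift target-axes [ -26.2 -188.3    0.8]
```

Emit:
servo_tool:
  motion:
    - [[0,0,0,-0.063,0.018,-0.05],[0,0,0,-0.063,0.018,0],[-5,-38,0,0,0,0],[-5,-40,0,0,0,0],[-5,-40,0,0,0,0]]

```text
time: 4.05
ee_pos: [0.4754, -0.1109, 0.3228]
tcp_rot: [-176.9, -0.1, -14.8]
wrist_force: [0.5, 0.5, 0.2]
opening: -0.0004
```

Emit:
servo_tool:
  motion:
    - [[-5,-38,0,0,0,0],[-5,-30,0,0,0,-0.07],[0,0,0,0,0,-0.14],[0,0,0,0,0,-0.14],[0,0,0,0,0,-0.14]]

```text
time: 4.55
ee_pos: [0.4775, -0.0638, 0.3268]
tcp_rot: [-176.6, -2.0, 15.1]
wrist_force: [0.4, -0.7, 1.1]
opening: -0.0
```

Emit:
servo_tool:
  motion:
    - [[0,0,0,0,0,-0.14],[0,0,0,0,0,-0.14],[0,0,0,0,0,-0.14],[0,0,0,0,0,-0.14],[0,0,0,0,0,-0.14]]

```text
time: 5.05
ee_pos: [0.4775, -0.0642, 0.3268]
tcp_rot: [-178.7, -3.7, 55.1]
wrist_force: [0.4, -0.5, 0.5]
opening: 0.0001
```

Emit:
servo_tool:
  motion:
    - [[0,0,0,0,0,-0.14],[0,0,0,0,0,-0.14],[0,0,0,0,0,-0.14],[0,0,0,0,0,-0.14],[0,0,0,0,0,-0.14]]

```text
time: 5.55
ee_pos: [0.4775, -0.0642, 0.3268]
tcp_rot: [178.6, -3.7, 95.3]
wrist_force: [-0.2, 0.3, 0.4]
opening: 0.0002
```

Emit:
servo_tool:
  motion:
    - [[0,0,0,0,0,-0.14],[0,0,0,0,0,-0.14],[0,0,0,0,0,-0.14],[0,0,0,0,0,-0.14],[0,0,0,0,0,-0.14]]

```text
time: 6.05
ee_pos: [0.4775, -0.0642, 0.3268]
tcp_rot: [176.6, -1.9, 135.5]
wrist_force: [-0.3, -0.5, 0.2]
opening: 0.0003
```

Run:
```python
from h import *
plan([.522,.0195,.28],142.6)
```

```text
q6 34.8 pos [ 0.4775 -0.0642  0.3268] rot [176.59  -1.91 135.46] shift now-axes mm [25.4 87.9 53. ] rotvec [ 0.0616 -0.0296 -0.1255] shift target-axes [15.5 93.5 46.8]
```

Emit:
servo_tool:
  motion:
    - [[0,0,0,0.062,-0.03,-0.126],[4,28,2,0,0,0],[5,30,2,0,0,0],[4,24,2,0,0,0],[2,11,1,0,0,0]]

```text
time: 6.55
ee_pos: [0.523, 0.0199, 0.319]
tcp_rot: [-179.9, -0.0, 142.4]
wrist_force: [0.3, 0.4, 0.4]
opening: 0.0005
```

Emit:
servo_tool:
  motion:
    - [[0,0,0,0,0,0],[0,0,0,0,0,0]]

```text
time: 6.75
ee_pos: [0.5223, 0.0174, 0.3196]
tcp_rot: [-179.9, 0.0, 142.3]
wrist_force: [0.9, -0.1, -0.7]
opening: 0.0003
```

Run:
```python
from h import *
p=shot('wrist','w2.png'); plan([.4685,.0604,.28],142.6)
for X in [(.4685,.0604,.179),(.522,.0195,.189),(.5758,-.0219,.179)]: print(w2px(p,np.array(X)))
```

```text
q6 39.7 pos [0.5222 0.017  0.3198] rot [-1.7991e+02  4.0000e-02  1.4221e+02] shift now-axes mm [69.1  1.5 39.7] rotvec [-0.0016  0.0007 -0.0068] shift target-axes [69.1  1.9 39.8]
(np.float64(278.8334071230703), np.float64(127.78329297959924))
(np.float64(279.3402879602543), np.float64(208.53481230875946))
(np.float64(279.43976322379376), np.float64(274.73542537679566))
```

View pics/w2.png

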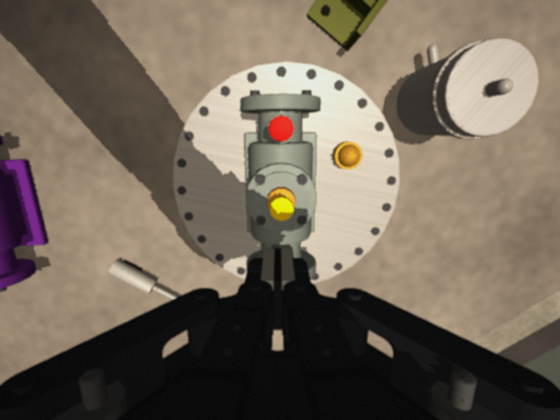

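The wrist view shows the grey trap square under the tool, with red at about (281,128) and yellow at about (282,207). Both are within 3 px of where the top-camera estimate puts them.

Run:
```python
from h import *
p=pickle.load(open('pics/w2.png.pkl','rb'));s=pickle.load(open('pics/scene1.png.pkl','rb'));t=pickle.load(open('pics/top1.png.pkl','rb'))
for c,z in [('red',.179),('yellow',.189)]:
    b,st=cap(p,(230,100,100,135),c); bt,_=cap(t,(245,155,70,80),c);print(c,b,st,px2w(p,*b,z).round(4),tri(p,b,t,bt).round(4))
plan([.469,.060,.23],142.6)
```

```text
red [280.46088795 128.18604651] [ 39  16  24  25 473] [0.4696 0.0613 0.179 ] [0.4696 0.0616 0.1434]
yellow [282.17218543 205.22847682] [ 41  97  23  17 302] [0.5212 0.0232 0.189 ] [0.5231 0.0207 0.1755]
q6 39.7 pos [0.5222 0.017  0.3198] rot [-1.7991e+02  4.0000e-02  1.4221e+02] shift now-axes mm [68.5  1.5 89.7] rotvec [-0.0016  0.0007 -0.0068] shift target-axes [68.4  1.8 89.8]
```

Emit:
servo_tool:
  motion:
    - [[16,1,10,0,0,-0.007],[20,0.5,15,0,0,0],[20,0.5,20,0,0,0],[10,0.5,20,0,0,0],[3,0,15,0,0,0]]

```text
time: 7.3
ee_pos: [0.4681, 0.0609, 0.2389]
tcp_rot: [-179.9, 0.0, 142.6]
wrist_force: [0.6, 0.5, 0.8]
opening: 0.0002
```

Emit:
servo_tool:
  motion:
    - [[0,0,8,0,0,0],[0,0,0,0,0,0],[0,0,0,0,0,0]]

```text
time: 7.6
ee_pos: [0.4696, 0.0607, 0.2322]
tcp_rot: [-179.9, 0.1, 142.6]
wrist_force: [0.7, 0.3, -0.9]
opening: 0.0001
```

Run:
```python
from h import *
p=shot('wrist','w3.png'); plan([.469,.061,.20],142.6)
a=shot('scene','s3.png');cv2.imwrite('pics/s3c.png',cv2.resize(a['color'][150:270,190:350,::-1],None,fx=5,fy=5))
```

```text
q6 44.9 pos [0.4697 0.0608 0.2323] rot [-1.7995e+02  9.0000e-02  1.4257e+02] shift now-axes mm [ 0.8 -0.2 32.3] rotvec [-0.0009  0.0015 -0.0005] shift target-axes [ 0.7 -0.3 32.3]
```

View pics/w3.png

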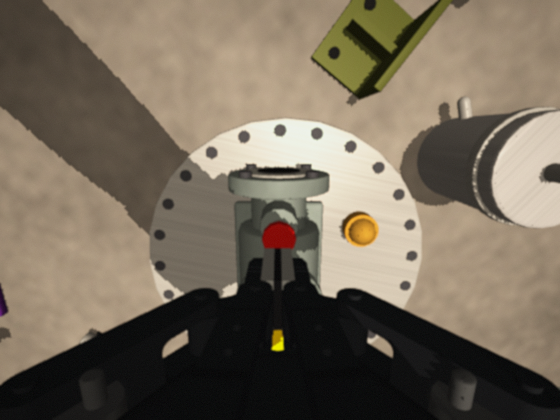

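View pics/s3c.png

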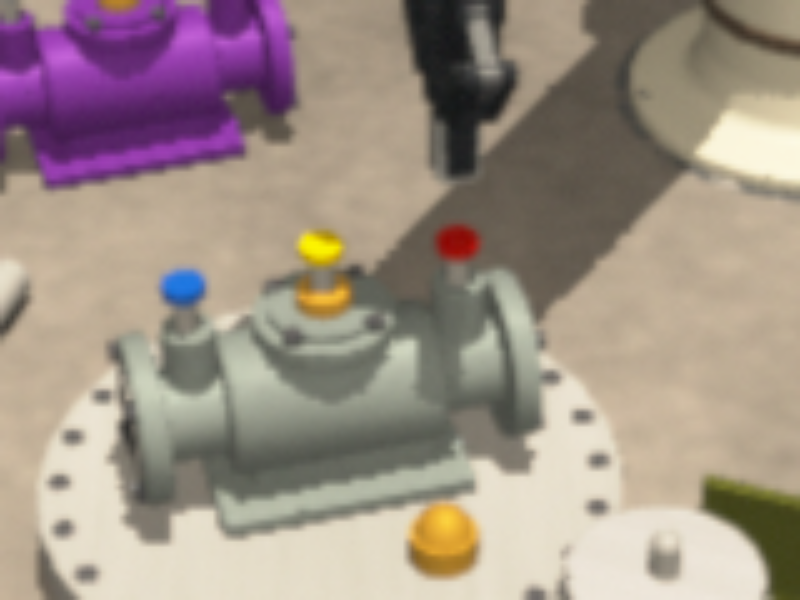

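Emit:
servo_tool:
  motion:
    - [[0.5,0,10,0,0,0],[0,0,10,0,0,0],[0,0,8,0,0,0],[0,0,0,0,0,0],[0,0,0,0,0,0]]

```text
time: 8.2
ee_pos: [0.4688, 0.0615, 0.2031]
tcp_rot: [-179.9, 0.0, 142.6]
wrist_force: [-0.1, 0.2, 0.3]
opening: -0.0003
```

Emit:
servo_tool:
  motion:
    - [[0,0,3,0,0,0],[0,0,3,0,0,0],[0,0,3,0,0,0],[0,0,0,0,0,0],[0,0,0,0,0,0]]

```text
time: 8.7
ee_pos: [0.4691, 0.0615, 0.1947]
tcp_rot: [-179.9, 0.1, 142.6]
wrist_force: [0.1, 0.0, 2.2]
opening: 0.0001
```

Emit:
servo_tool:
  motion:
    - [[0,0,3,0,0,0],[0,0,2,0,0,0],[0,0,2,0,0,0],[0,0,0,0,0,0],[0,0,0,0,0,0]]

```text
time: 9.2
ee_pos: [0.469, 0.0615, 0.1874]
tcp_rot: [-179.9, 0.1, 142.6]
wrist_force: [1.2, 0.2, 2.5]
opening: 0.0002
```

Emit:
servo_tool:
  motion:
    - [[0,0,1,0,0,0],[0,0,1,0,0,0],[0,0,0,0,0,0],[0,0,0,0,0,0]]

```text
time: 9.6
ee_pos: [0.469, 0.0615, 0.1855]
tcp_rot: [-179.9, 0.1, 142.6]
wrist_force: [1.9, 1.1, 3.2]
opening: -0.0003
```

Emit:
servo_tool:
  motion:
    - [[0,0,1,0,0,0],[0,0,0.5,0,0,0],[0,0,0,0,0,0],[0,0,0,0,0,0]]

```text
time: 10.0
ee_pos: [0.469, 0.0614, 0.1841]
tcp_rot: [-179.9, 0.1, 142.6]
wrist_force: [1.9, 0.6, 4.9]
opening: 0.0002
```

Emit:
servo_tool:
  motion:
    - [[0,0,1,0,0,0],[0,0,0.3,0,0,0],[0,0,0,0,0,0],[0,0,0,0,0,0]]

```text
time: 10.4
ee_pos: [0.469, 0.0615, 0.183]
tcp_rot: [-179.9, 0.1, 142.6]
wrist_force: [2.4, 0.3, 7.0]
opening: 0.0003
```

Emit:
servo_tool:
  motion:
    - [[0,0,-8,0,0,0],[0,0,-15,0,0,0],[0,0,-20,0,0,0],[-8,0,-17,0,0,0],[-20,0,-5,0,0,0]]

```text
time: 10.9
ee_pos: [0.4908, 0.0448, 0.2497]
tcp_rot: [-179.9, 0.1, 142.7]
wrist_force: [-0.7, -0.1, 0.5]
opening: 0.0
```

Emit:
servo_tool:
  motion:
    - [[-28,0,0,0,0,0],[-28,0,0,0,0,0],[-26,0,0,0,0,0],[-18,0,0,0,0,0],[-8,0,0,0,0,0]]

```text
time: 11.4
ee_pos: [0.5774, -0.022, 0.2466]
tcp_rot: [-179.8, -0.1, 142.6]
wrist_force: [0.1, -0.5, -0.2]
opening: -0.0002
```

Emit:
servo_tool:
  motion:
    - [[0,0,10,0,0,0],[0,0,6,0,0,0],[0,0,0,0,0,0],[0,0,0,0,0,0]]

```text
time: 11.8
ee_pos: [0.5763, -0.0206, 0.2317]
tcp_rot: [-179.9, 0.0, 142.6]
wrist_force: [-0.6, 0.2, 0.2]
opening: 0.0001
```

Run:
```python
from h import *
p=shot('wrist','w4.png'); plan([.577,-.0215,.20],142.6)
for c,z in [('red',.169),('yellow',.189),('blue',.179)]:
    try: b,st=cap(p,(180,10,200,270),c);print(c,b,st,px2w(p,*b,z).round(4))
    except Exception as e: print(c,e)
print(w2px(p,np.array([.577,-.0215,.179])))
a=shot('scene','s4.png');cv2.imwrite('pics/s4c.png',cv2.resize(a['color'][150:270,190:350,::-1],None,fx=5,fy=5))
```

```text
q6 35.4 pos [ 0.5766 -0.0206  0.2321] rot [-1.7991e+02  6.0000e-02  1.4265e+02] shift now-axes mm [-0.8 -0.4 32.1] rotvec [-0.0015  0.001   0.0008] shift target-axes [-0.9 -0.4 32.1]
red [278.34943182  15.28693182] [ 82   0  34  14 352] [0.4761 0.0566 0.169 ]
yellow [278.38893344 129.88692863] [  79  100   40   41 1247] [0.5235 0.0203 0.189 ]
blue [278.29797192 237.91887676] [ 82 215  34  26 641] [ 0.5744 -0.0186  0.179 ]
(np.float64(277.0408620794859), np.float64(243.77197365165142))
```

View pics/w4.png

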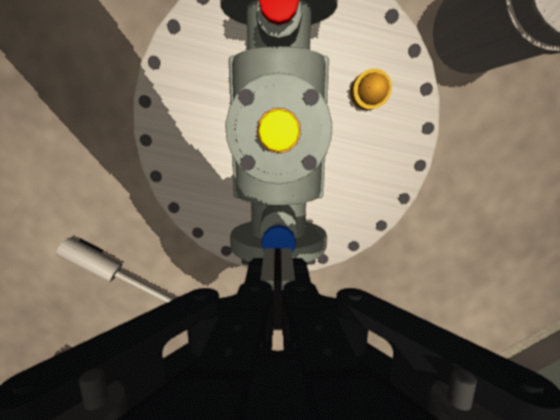

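View pics/s4c.png

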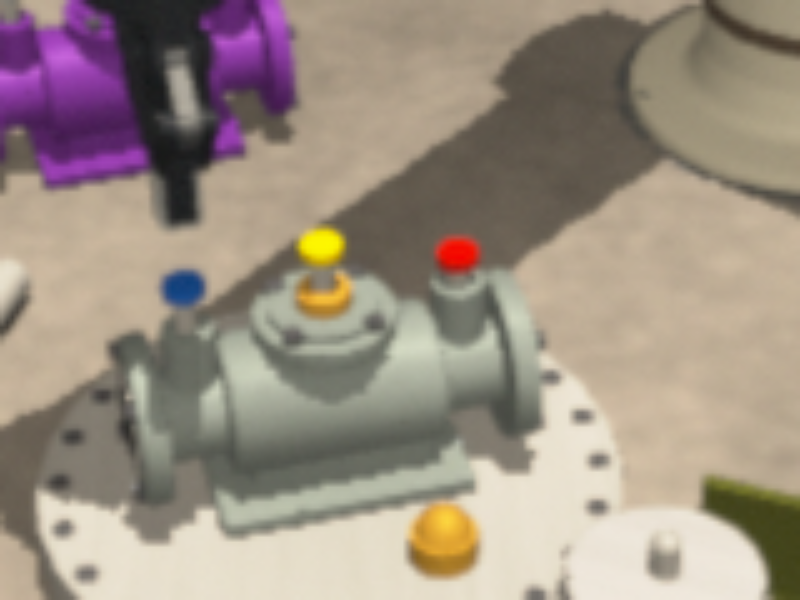

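Red is down and has stayed down (its cap sits lower in the scene view, at about 457,253), and the trap hasn't moved. Blue sits right under the tips, so I'll press it now.

Emit:
servo_tool:
  motion:
    - [[-0.5,0,10,0,0,0],[0,0,10,0,0,0],[0,0,8,0,0,0],[0,0,0,0,0,0],[0,0,0,0,0,0]]

```text
time: 12.4
ee_pos: [0.5772, -0.0215, 0.2034]
tcp_rot: [-179.9, 0.0, 142.6]
wrist_force: [0.2, 0.1, 0.1]
opening: 0.0001
```

Emit:
servo_tool:
  motion:
    - [[0,0,3,0,0,0],[0,0,3,0,0,0],[0,0,3,0,0,0],[0,0,0,0,0,0],[0,0,0,0,0,0]]

```text
time: 12.9
ee_pos: [0.5776, -0.0215, 0.195]
tcp_rot: [-179.9, 0.1, 142.6]
wrist_force: [1.0, 0.0, 2.8]
opening: 0.0003
```

Emit:
servo_tool:
  motion:
    - [[0,0,3,0,0,0],[0,0,3,0,0,0],[0,0,2,0,0,0],[0,0,0,0,0,0],[0,0,0,0,0,0]]

```text
time: 13.4
ee_pos: [0.5774, -0.0215, 0.1867]
tcp_rot: [-179.9, 0.0, 142.6]
wrist_force: [0.7, -0.6, 2.8]
opening: -0.0002
```

Emit:
servo_tool:
  motion:
    - [[0,0,1,0,0,0],[0,0,0.5,0,0,0],[0,0,0,0,0,0],[0,0,0,0,0,0]]

```text
time: 13.8
ee_pos: [0.5774, -0.0215, 0.1854]
tcp_rot: [-179.9, 0.1, 142.6]
wrist_force: [2.0, -0.9, 2.8]
opening: -0.0003
```

Emit:
servo_tool:
  motion:
    - [[0,0,1,0,0,0],[0,0,0.7,0,0,0],[0,0,0,0,0,0],[0,0,0,0,0,0]]

```text
time: 14.2
ee_pos: [0.5774, -0.0215, 0.1837]
tcp_rot: [-179.9, 0.1, 142.6]
wrist_force: [2.0, 0.1, 5.7]
opening: 0.0
```

Emit:
servo_tool:
  motion:
    - [[0,0,0.7,0,0,0],[0,0,0,0,0,0],[0,0,0,0,0,0]]

```text
time: 14.5
ee_pos: [0.5775, -0.0215, 0.1831]
tcp_rot: [-179.9, 0.1, 142.6]
wrist_force: [0.2, 0.2, 5.9]
opening: -0.0002
```

Emit:
servo_tool:
  motion:
    - [[0,0,-8,0,0,0],[0,0,-15,0,0,0],[0,0,-20,0,0,0],[0,0,-17,0,0,0],[15,0,-5,0,0,0]]

```text
time: 15.0
ee_pos: [0.5658, -0.0126, 0.2489]
tcp_rot: [-179.9, 0.1, 142.6]
wrist_force: [0.0, 0.0, -0.2]
opening: -0.0001
```

Emit:
servo_tool:
  motion:
    - [[22,0,0,0,0,0],[20,0,0,0,0,0],[11,0,0,0,0,0],[0,0,4,0,0,0],[0,0,0,0,0,0]]

```text
time: 15.5
ee_pos: [0.5232, 0.02, 0.243]
tcp_rot: [-179.9, 0.0, 142.6]
wrist_force: [0.5, 0.1, -0.1]
opening: -0.0
```

Run:
```python
from h import *
p=shot('wrist','w5.png'); plan([.523,.0200,.21],142.6)
a=shot('scene','s5.png');cv2.imwrite('pics/s5c.png',cv2.resize(a['color'][150:270,190:350,::-1],None,fx=5,fy=5))
```

```text
q6 39.6 pos [0.5234 0.0198 0.2431] rot [-1.7987e+02  1.0000e-02  1.4262e+02] shift now-axes mm [ 0.5 -0.  33.1] rotvec [-0.0023  0.0002  0.0003] shift target-axes [ 0.5 -0.1 33.1]
```

View pics/w5.png

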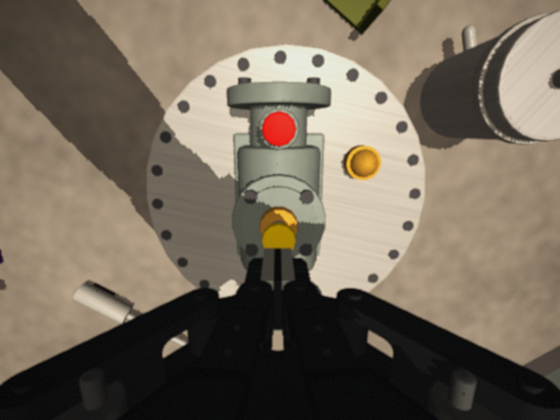

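View pics/s5c.png

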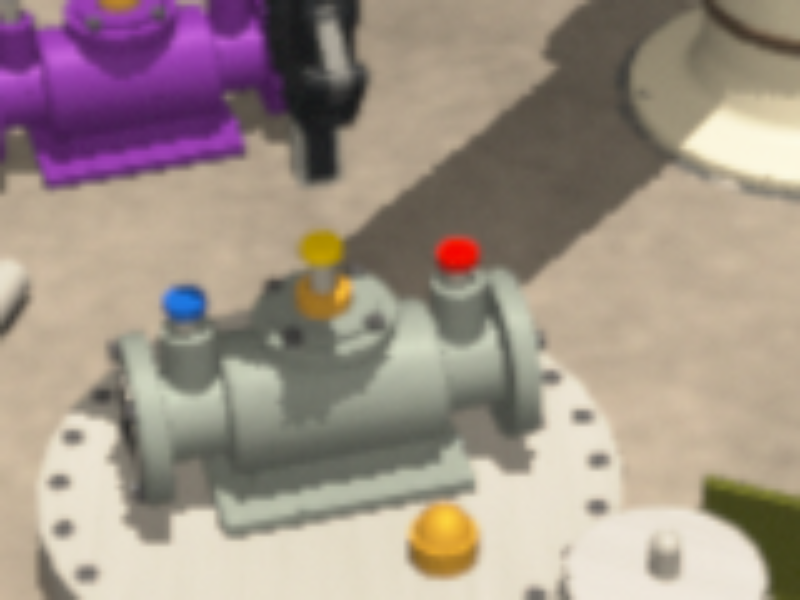

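Red and blue are both down, and yellow is still up directly under the tips. Pressing yellow now.

Emit:
servo_tool:
  motion:
    - [[0,0,10,0,0,0],[0,0,11,0,0,0],[0,0,8,0,0,0],[0,0,0,0,0,0],[0,0,0,0,0,0]]

```text
time: 16.1
ee_pos: [0.5232, 0.0198, 0.2145]
tcp_rot: [-179.9, 0.0, 142.6]
wrist_force: [-0.4, 1.0, -0.2]
opening: -0.0001
```

Emit:
servo_tool:
  motion:
    - [[0,0,3,0,0,0],[0,0,3,0,0,0],[0,0,3,0,0,0],[0,0,0,0,0,0],[0,0,0,0,0,0]]

```text
time: 16.6
ee_pos: [0.5235, 0.0199, 0.206]
tcp_rot: [-179.9, 0.1, 142.6]
wrist_force: [0.6, -0.8, 1.4]
opening: -0.0
```

Emit:
servo_tool:
  motion:
    - [[0,0,3,0,0,0],[0,0,3,0,0,0],[0,0,2,0,0,0],[0,0,0,0,0,0],[0,0,0,0,0,0]]

```text
time: 17.1
ee_pos: [0.5235, 0.0199, 0.1978]
tcp_rot: [-179.9, 0.1, 142.6]
wrist_force: [-0.1, -0.2, 1.6]
opening: 0.0004
```

Emit:
servo_tool:
  motion:
    - [[0,0,1,0,0,0],[0,0,0.5,0,0,0],[0,0,0,0,0,0],[0,0,0,0,0,0]]

```text
time: 17.5
ee_pos: [0.5234, 0.0199, 0.1963]
tcp_rot: [-179.9, 0.1, 142.6]
wrist_force: [2.3, 1.2, 1.9]
opening: 0.0002
```

Emit:
servo_tool:
  motion:
    - [[0,0,1,0,0,0],[0,0,0.7,0,0,0],[0,0,0,0,0,0],[0,0,0,0,0,0]]

```text
time: 17.9
ee_pos: [0.5234, 0.0199, 0.1947]
tcp_rot: [-179.9, 0.1, 142.6]
wrist_force: [1.1, 0.1, 3.8]
opening: 0.0001
```

Emit:
servo_tool:
  motion:
    - [[0,0,0.8,0,0,0],[0,0,0.6,0,0,0],[0,0,0,0,0,0],[0,0,0,0,0,0]]

```text
time: 18.3
ee_pos: [0.5234, 0.0199, 0.1933]
tcp_rot: [-179.9, 0.1, 142.6]
wrist_force: [2.0, 0.7, 5.5]
opening: 0.0004
```

Emit:
servo_tool:
  motion:
    - [[0,0,0.5,0,0,0],[0,0,0,0,0,0],[0,0,0,0,0,0]]

```text
time: 18.6
ee_pos: [0.5234, 0.0199, 0.193]
tcp_rot: [-179.9, 0.1, 142.6]
wrist_force: [1.7, 1.2, 5.6]
opening: 0.0
```

Emit:
servo_tool:
  motion:
    - [[0,0,-8,0,0,0],[0,0,-15,0,0,0],[0,0,-25,0,0,0],[0,0,-30,0,0,0],[0,0,-30,0,0,0]]

```text
time: 19.1
ee_pos: [0.5226, 0.0199, 0.3012]
tcp_rot: [-179.8, -0.1, 142.6]
wrist_force: [0.4, 0.2, -0.3]
opening: -0.0002
```

Emit:
servo_tool:
  motion:
    - [[-20,0,-10,0,0,0],[-30,0,0,0,0,0],[-20,0,0,0,0,0],[0,0,0,0,0,0],[0,0,0,0,0,0]]

```text
time: 19.6
ee_pos: [0.5786, -0.0225, 0.31]
tcp_rot: [-179.8, -0.1, 142.6]
wrist_force: [-0.4, -0.7, -0.6]
opening: -0.0002
```

Run:
```python
from h import *
a=shot('scene','s6.png');cv2.imwrite('pics/s6c.png',cv2.resize(a['color'][150:270,190:350,::-1],None,fx=5,fy=5))
s=pickle.load(open('pics/scene1.png.pkl','rb'));p=shot('wrist','w6.png')
for c in ['red','yellow','blue']:
    print(c,cap(s,(205,180,95,50),c)[0],cap(a,(205,180,95,50),c)[0])
d=np.abs(s['color'].astype(int)-a['color']).sum(2); print(bot.get_obs()['time'])
```

```text
red [281.02631579 197.97368421] [281.15909091 200.40909091]
yellow [253.74358974 198.43589744] [254.11627907 201.34883721]
blue [226.33333333 206.92857143] [226.84210526 210.31578947]
19.7
```

View pics/s6c.png

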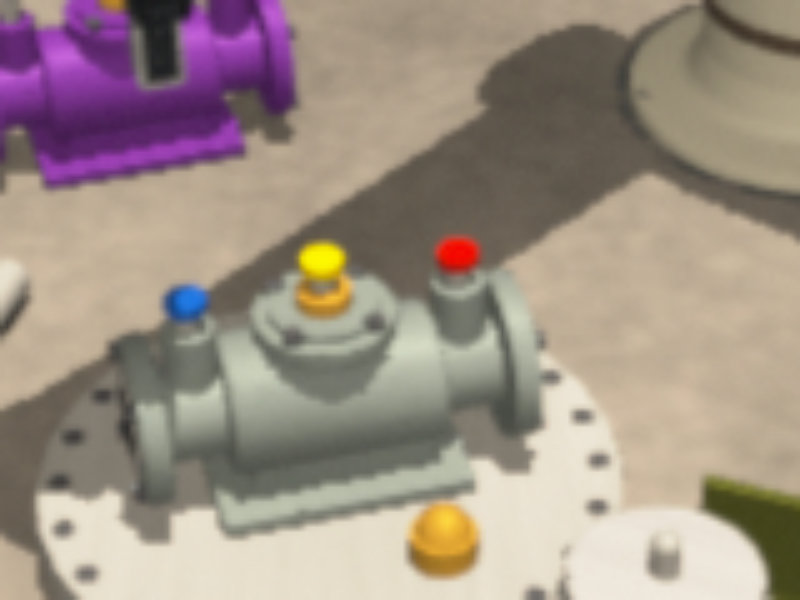

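View pics/w6.png

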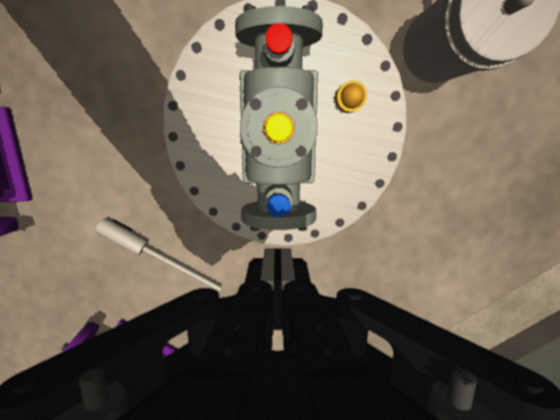

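Run:
```python
from h import *
s=pickle.load(open('pics/scene1.png.pkl','rb'))
for X in [(.469,.061,.179),(.5232,.02,.189),(.577,-.0215,.179)]:
    X=np.array(X); print(np.array(w2px(s,X-[0,0,.01]))-w2px(s,X))
a=pickle.load(open('pics/s6.png.pkl','rb'))
g=lambda p:cv2.cvtColor(p['color'][150:420,50:490],cv2.COLOR_RGB2GRAY)
for n,(l,t,w,h) in dict(trap=(215,215,65,40),nut=(268,250,20,18),cooler=(300,250,45,70),bracket=(332,246,40,30)).items():
    A=np.float32(cv2.cvtColor(s['color'][t:t+h,l:l+w],6+1));B=np.float32(cv2.cvtColor(a['color'][t:t+h,l:l+w],7)); print(n,np.abs(A-B).mean(),cv2.phaseCorrelate(A,B))
```

```text
[0.03221856 3.33689566]
[0.17152998 3.38484164]
[0.31376612 3.36340256]
trap 7.53 ((-0.02091160667578862, -0.15691598426150932), 0.8872921867503061)
nut 3.8944445 ((0.014909775436628081, 0.05961068706698214), 0.9915340464976099)
cooler 3.7212698 ((0.5212522683406995, -0.00013807127551501708), 0.9950105646510183)
bracket 3.0908334 ((0.017087656438661725, 0.018649985316114837), 1.0005436905225118)
```

Run:
```python
from h import *
a=pickle.load(open('pics/s6.png.pkl','rb'))
for c,X in [('red',(.469,.061,.166)),('yellow',(.5232,.02,.176)),('blue',(.577,-.0215,.166))]:
    print(c,cap(a,(205,180,95,50),c)[0]-w2px(a,np.array(X)))
print(bot.job_done())
```

```text
red [-0.12026711  0.28649789]
yellow [-0.06424706 -0.15993715]
blue [0.07767341 0.787316  ]
the job is handed in; nothing more can be done
None
```

I pressed the telltales on the grey trap in the order asked, red, then blue, then yellow, and all three pins look fully down. The job was handed in at about 20 s on the robot's clock, with the gripper raised clear.

- **Force:** each press ended at about 6–7 N. On every one the force climbed past the 3 N sliding force, as it should once a pin has bottomed out.
- **Pins down:** the last scene picture shows all three caps down and staying down. Each cap is within 0.8 px of where a fully pressed one should appear, and 10 mm of travel is about 3.4 px.
- **Nothing shifted:** picture comparison shows the trap, nut and bracket unmoved (at most 0.16 px). I did not compare the turntable or probe this way; by eye they show no change.

**Checks that disagreed:**
- The red cap dropped only 2.4 px and the yellow 2.9 px, a little less than a full 10 mm. The pins may start up to 2 mm down, which could explain it.
- The cooler showed a 0.5 px sideways shift. The arm never came near it, so I took this as shadow.
- Early on, joint 6 ran into its range limit while turning in free air. The controller held it at 180°, so I levelled the tool and turned the other way.

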